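# Start the slide warming plate

## Robot

A 6-joint arm with a two-finger parallel gripper is mounted at the origin on a cart in front of the work surface, level with it; the furniture and walls round the work are solid. World frame = base frame: x ahead of the robot, y to its left, z up, the work surface at z = 0. Lengths are in mm, angles in rad, forces in N, time in s.
With the tool pointing down it reaches from about 350 to 775 mm from the base axis. Payload 7.3 kg.
Tool frame: the origin (TCP) lies at the very end of the fingers, on their centre line; the grasp point (between the pads) lies bot.grip_point_offset behind it (bot.grip_point_offset is the distance from the TCP to the grasp point, in mm); z points along the fingers, y is the line along which they close (so a half turn about z gives the same grasp; the last joint's range is limited). The gripper opens to 92 mm and grips with 3 to 60 N. Pads are 19 mm wide; open, the fingers measure 130 mm over their backs; the gripper's body (75 mm by 190 mm) begins 47 mm behind the grasp point.
Start: joints at [-0.146, 0.342, 1.524, -0, 1.275, -0.146], TCP at [525.019, 0.019, 226.741] pointing down, gripper open.
Joint ranges: [-2.53, 2.53], [-0.77, 2.02], [0.04, 2.7], [-1, 4.14], [0.28, 2.66], [-3.11, 3.11]. Speed limits (rad/s): [2.57, 2.57, 3.14, 3.14, 3.14, 3.14].

## Interface

Orientations are given as [roll, pitch, yaw] about the fixed x, y, z axes, in that order (R = Rz(yaw) Ry(pitch) Rx(roll)).
In Python, from plant import bot gives the robot as it stands. The module is installed in compiled form; this text tells all that it offers.
- The arm moves only by the tool carry_out, never from a script. Its argument "plan" is a list of rows, each an object of numbers: "tx", "ty", "tz": the shift along the world's x, y, z in mm; "rx", "ry", "rz": the turn, a rotation vector about the world's x, y, z in rad. A call has 1 to 12 rows; each row shifts and turns the commanded pose from where the row before left it; what a row does not reach is not made up. A row lasts 1/10 s, in which the tool goes at most 50 mm and 8.59 degrees, less where a joint would pass 70% of its speed; a pose out of reach is approached as far as the arm can. A call with a gripper value outside its range is refused whole. "gripper" is the closure, from 0 (fully open) to 1 (shut), set as the call begins (left out, the last holds). The fingers move at their own pace and stop on an object; the grip force is fixed at half the most. Time passes only in rows, so rows that do not move let the fingers close. It gives the time, the measured TCP pose, the force, the opening and the grip force at its end, in the units of the state.
- bot.get_obs(): the state, without advancing time (a new reading comes with each control period).
- bot.capture(name): name is "scene" or "side" or "wrist"; returns the picture (420x560x3 uint8, red, green, blue); there is no depth.
- bot.camera_model(name): a dict with "camera_matrix" (3x3 intrinsics, pixels), "R" (3x3) and "t" (3): a world point X has camera coordinates R X + t. Camera axes: x right, y down, z forward; pixel columns grow to the right and rows downward; lengths in mm; the calibration is good to about 2 mm. The wrist camera is an equidistant fisheye: a pixel r from the principal point sees the ray r / f radians off the axis. A picture is of the moment at which its call begins: read the wrist's pose just before it. camera_model takes no time and is no camera call; for the wrist camera it gives the pose at the moment of the call.
- bot.close_job(): hands the job in; it is judged then, once.
The state is a dict: "time": time; "joint_positions": joint angles; "dq": joint speeds; "tau": joint torques, N m; "tool_pos": TCP position; "tcp_rot": TCP orientation; "contact_force": force on the tool from outside, world axes, zero at the start; "moment": the same for the moment, N m; "grip_width": finger opening in mm; "finger_force": force on a finger pad.
Only numpy, scipy, OpenCV 4.12 (cv2) and the standard library are available. Lean on these libraries where they do the work, as an engineer would, in place of code of your own. Each camera call takes 0.05 s, during which the arm holds its last target. There are 200 camera calls.

## Task

Start the slide warming plate with the closed fingertips: first tip the big rocker switch fully over by pressing down its raised far half, then push the plain round key fully in so that it stays in, and last press the long bar key right down and let it spring back up. Do not press the mushroom-headed stop key, and leave the four things standing on and beside the plate where they are: nothing is picked up.

Things in the scene. Friction and masses are not known exactly. Their poses are not given: they have to be found in the camera images.
- warmer: Slide warming plate: low white box fixed to the bench, 195 (x) x 290 (y) x 40 mm. +x points away from the robot (yaw up to 0.3), z up. Origin at bench height under the middle of the row of controls; box from x -45 to +150 mm. Front: a row along y, 68 mm apart, of four white plates (80 x 62 mm, tops 44 mm up), each with one grey control; their order varies. Rear: bare aluminium plate, 40 mm up.
- rocker (a joint): Rocker switch angle, rad: 0 to 0.04 at the start (off, far half raised), 0.32 = fully over (on, far half level, near half raised). It turns about a level axis along the warmer's y and stays where it is left; moving it takes about 2 to 6 N on the far half.
- rocker_press (a point): Point on the upper face of the rocker's far half, 17 mm from the crease. The rocker is a grey shallow V, two halves each 28 mm long (x) and 34 mm wide. Off: this point is 60 mm above the bench, the far end 64 mm. On: the far half is level, 55 mm above the bench. The point turns with the rocker.
- round_key (a joint): Round key travel, m: about 0 = out, 0.008 = fully in. No spring: it stays where it is left; moving it takes about 3 N.
- round_key_top (a point): Centre of the top of the plain round key, a grey cylinder of 26 mm diameter in a flat steel ring; 58 mm above the bench when out, 50 mm when in. z up.
- bar_key (a joint): Bar key travel, m: 0 = up, 0.006 = right down. A spring returns it: 0.7 N at the top, 5 N right down.
- bar_key_top (a point): Centre of the top of the bar key, a grey oblong 44 mm (warmer's x) x 14 mm; 56 mm above the bench when up, 50 mm right down. z up.
- stop_key (a joint): Stop key travel, m: 0 = up (as it must stay), 0.005 = pressed; sprung.
- stop_key_top (a point): Centre of the top of the mushroom-headed stop key: grey head of 38 mm diameter on a thinner stem, 66 mm above the bench. Not to be pressed.
- slide_carton: Small open white carton of slides, 70 x 88 x 24 mm, loose on the aluminium plate. Origin: centre of its underside.
- dish: Round clear petri dish, 61 mm diameter, 14 mm high, loose on the aluminium plate. Origin: centre of its underside.
- cup: Specimen cup with a lid, 39 mm diameter, 48 mm high, loose on the bench to the left of the warmer (its +y side). Origin: centre of its underside.
- block: Tissue cassette, 28 x 41 x 12 mm, loose on the bench to the right of the warmer (its -y side). Origin: centre of its underside.

How it is judged (in metres and radians):
On the way, in this order (a step that is already met when the one before it is completed fails the run):
1. the rocker is tipped fully over, the round key still out (value of joint rocker above 0.25 rad and value of joint round_key below 0.003 m), for 0.1 s.
2. the round key is in (value of joint rocker above 0.25 rad and value of joint round_key above 0.006 m), for 0.1 s.
3. the bar key is pressed right down (all of step 2 and value of joint bar_key above 0.0045 m), for 0.1 s.
At the end, for the whole second after the job is handed in: The rocker is over (above 0.25 of 0.32 rad), the round key in (above 6 of 8 mm), the bar key has been pressed (above 4.5 of 6 mm) and is up again (below 1 mm), the stop key is up, and the carton, dish, cup and cassette are within 15 mm of where they stood (all of step 2 and value of joint each of bar_key, stop_key below 0.001 m and distance of each of slide_carton, dish, cup, block from where it was at the start of the episode below 0.015 m); the robot touches nothing.
It fails at once if the round key was pushed in before the rocker was over (value of joint round_key above 0.003 m and not (value of joint rocker above 0.25 rad)).
It fails at once if the bar key was pressed before the rocker was over and the round key in (value of joint bar_key above 0.002 m and not (value of joint rocker above 0.25 rad and value of joint round_key above 0.006 m)).
It fails at once if the stop key was pressed (value of joint stop_key above 0.002 m).
It fails at once if a thing on or beside the plate was moved or lifted (distance of any of slide_carton, dish, cup, block from where it was at the start of the episode above 0.015 m).
It also fails if it takes over 38 s, if anything falls off the work surface, if the arm or the gripper's body presses on something with over 40 N, if the wrist force passes 120 N, or if a joint passes its speed limit or range.

## Working session

There is one attempt and no reset: what is moved stays moved. The work goes in short steps, Python scripts to look and compute and a tool call to move; the robot and the scene stay as the last step left them, time stands still between calls to the robot, and variables do not carry over. Pictures are saved under pics/ and viewed, at most 10 in all, crops included, and the job is handed in when it is done.

Besides the shell and the picture viewer there is one more tool, called after "Emit:" as name(argument=value, ...) on one line, values as JSON. carry_out: Moves the arm, as the interface text tells. Its arguments: {"type":"object","properties":{"plan":{"type":"array"},"gripper":{"type":"number"}},"required":["plan"]}

```bash
mkdir -p pics; cat > h.py <<'E'
import numpy as np, cv2
from plant import bot
def snap(n,f):
    m=bot.camera_model(n); im=bot.capture(n); cv2.imwrite(f'pics/{f}.png',im[:,:,::-1]); np.savez(f'pics/{f}.npz',im=im,K=m['camera_matrix'],R=m['R'],t=m['t']); return im,m
def ray(m,uv,fish=False):
    K=np.array(m['camera_matrix']) if 'camera_matrix' in m else m['K'];R=np.array(m['R']);t=np.array(m['t']).ravel()
    x=(uv[0]-K[0,2])/K[0,0];y=(uv[1]-K[1,2])/K[1,1]
    if fish:
        r=np.hypot(x,y);s=np.sin(r)/max(r,1e-9);d=np.array([x*s,y*s,np.cos(r)])
    else: d=np.array([x,y,1.])
    return -R.T@t, R.T@d
def onplane(m,uv,z,fish=False):
    c,d=ray(m,uv,fish); return c+d*(z-c[2])/d[2]
E
python3 - <<'E'
from h import *
a,_=snap('scene','s');w,m=snap('wrist','w')
print(m['camera_matrix'],bot.get_obs()['tool_pos'],bot.get_obs()['time'],bot.grip_point_offset)
E
```

```text
[[325.1922621    0.         280.37127509]
 [  0.         325.1922621  208.19826547]
 [  0.           0.           1.        ]] [5.24634616e+02 6.75513737e-02 2.26112972e+02] 0.1 18.8
```

View pics/s.png

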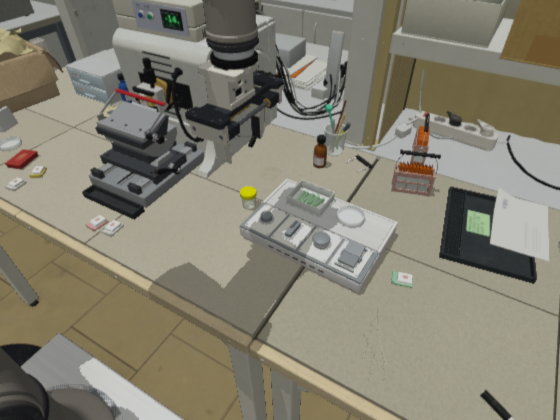

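View pics/w.png

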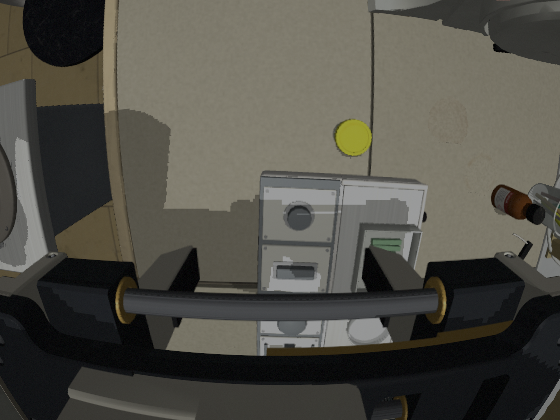

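The wrist view shows the box at about columns 260–425 and rows 172–355. From +y to -y the controls are a round key (299,217), the bar (295,270), another round one (291,325) and the rocker (about 290,345), which is partly hidden. I'll close the fingers and move to -y and up for a clear view.

Emit:
carry_out(plan=[{"ty": -30,"tz": 10},{"ty": -30,"tz": 10},{"ty": -30,"tz": 10},{"ty": -30,"tz": 10},{"ty": -30,"tz": 10},{},{},{}], gripper=1)

```text
invalid input at $.plan[0]: expected keys tx, ty, tz, rx, ry, rz
```

```bash
python3 - <<'E'
from h import *
w,m=snap('wrist','w2')
s=np.load('pics/s.npz')['im']
a=cv2.resize(w[120:330,200:480],None,fx=2,fy=2,interpolation=3)
b=cv2.resize(s[170:290,230:410],None,fx=3,fy=3,interpolation=3)
cv2.imwrite('pics/w2c.png',a[:,:,::-1]);cv2.imwrite('pics/sc.png',b[:,:,::-1])
cv2.imwrite('pics/w2f.png',w[:,:,::-1])
E
```

```text
(no output)
```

View pics/w2f.png

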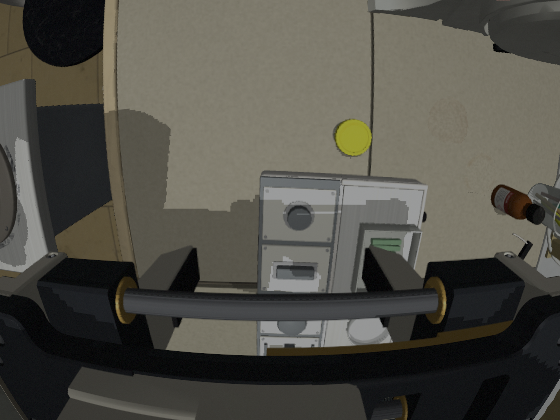

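View pics/sc.png

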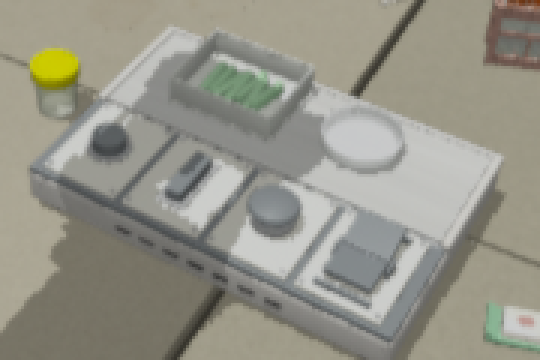

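The scene crop settles the order from +y to -y: plain round key (109,138), bar (188,175), mushroom stop (274,208) and rocker (365,250). The move call was refused because every row needs all six keys, so I'll repeat it in full.

Emit:
carry_out(plan=[{"tx": -5,"ty": -35,"tz": 10,"rx": 0,"ry": 0,"rz": 0},{"tx": -5,"ty": -35,"tz": 10,"rx": 0,"ry": 0,"rz": 0},{"tx": -5,"ty": -35,"tz": 10,"rx": 0,"ry": 0,"rz": 0},{"tx": -5,"ty": -35,"tz": 10,"rx": 0,"ry": 0,"rz": 0},{"tx": -5,"ty": -35,"tz": 10,"rx": 0,"ry": 0,"rz": 0},{"tx": 0,"ty": 0,"tz": 0,"rx": 0,"ry": 0,"rz": 0},{"tx": 0,"ty": 0,"tz": 0,"rx": 0,"ry": 0,"rz": 0},{"tx": 0,"ty": 0,"tz": 0,"rx": 0,"ry": 0,"rz": 0}], gripper=1)

```text
time: 0.95
tool_pos: [499.9, -174.0, 276.2]
tcp_rot: [-3.141, -0.001, 1.571]
contact_force: [0.3, 0.6, -0.2]
grip_width: 32.6
finger_force: 0.0
```

```bash
python3 - <<'E'
from h import *
w,m=snap('wrist','w3')
a=cv2.resize(w[60:340,200:480],None,fx=2,fy=2,interpolation=3)
cv2.imwrite('pics/w3c.png',a[:,:,::-1])
o=bot.get_obs();print(o['time'],o['tool_pos'],o['tcp_rot'],o['grip_width'])
E
```

```text
1.0 [ 499.93250901 -173.80144683  276.23874361] [-3.14074230e+00 -8.15027494e-04  1.57202523e+00] 28.245578611891784
```

View pics/w3c.png

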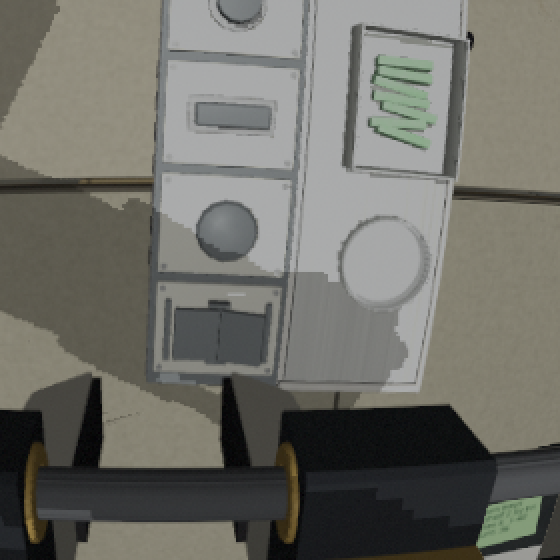

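In the crop (2x, offset 200,60) the controls are: round key about (241,5), bar (232,115), stop (227,231) and rocker crease (219,335), with its far half to the right. All are clearly visible. Next I'll cast these onto their known heights.

```bash
python3 - <<'E'
from h import *
w=np.load('pics/w3.npz');w1=np.load('pics/w.npz')
f=lambda u,v:(200+u/2,60+v/2)
P={}
for n,p,z in [('round',f(241,5),58),('bar',f(232,115),56),('stop',f(227,231),66),('crease',f(219,335),55),('farmid',f(268,338),64),('platecorner',f(280,388),40),('boxTL',f(418,388),40)]:
    P[n]=onplane(w,p,z,True);print(n,P[n].round(1))
print('w1 round',onplane(w1,(299,216),58,True).round(1),'bar',onplane(w1,(295,271),56,True).round(1))
d=P['round']-P['crease'];print(np.hypot(*d[:2])/3,'yaw',np.arctan2(-d[0],d[1]))
s=np.load('pics/s.npz')
for n,p,z in [('round',(109,133),58),('bar',(188,171),56),('stop',(274,202),66),('crease',(352,247),55)]:
    print('scene',n,onplane(s,(230+p[0]/3,170+p[1]/3),z).round(1))
E
```

```text
round [544.8 -35.9  58. ]
bar [ 540.4 -100.5   56. ]
stop [ 537.8 -167.3   66. ]
crease [ 535.9 -235.9   55. ]
farmid [ 565.5 -234.6   64. ]
platecorner [ 580.3 -280.3   40. ]
boxTL [ 682.  -283.2   40. ]
w1 round [543.8 -28.6  58. ] bar [540.8 -95.9  56. ]
66.73422314228364 yaw -0.0444551069547942
scene round [546.2 -34.6  58. ]
scene bar [ 542.6 -102.2   56. ]
scene stop [ 537.  -171.3   66. ]
scene crease [ 535.8 -229.7   55. ]
```

Emit:
carry_out(plan=[{"tx": 10,"ty": -10,"tz": -30,"rx": 0,"ry": 0,"rz": 0},{"tx": 10,"ty": -10,"tz": -32,"rx": 0,"ry": 0,"rz": 0},{"tx": 10,"ty": -10,"tz": -32,"rx": 0,"ry": 0,"rz": 0},{"tx": 10,"ty": -10,"tz": -32,"rx": 0,"ry": 0,"rz": 0},{"tx": 10,"ty": -10,"tz": -32,"rx": 0,"ry": 0,"rz": 0},{"tx": 8,"ty": -11,"tz": -32,"rx": 0,"ry": 0,"rz": 0},{"tx": 0,"ty": 0,"tz": 0,"rx": 0,"ry": 0,"rz": 0},{"tx": 0,"ty": 0,"tz": 0,"rx": 0,"ry": 0,"rz": 0}])

```text
time: 1.8
tool_pos: [557.9, -234.8, 86.6]
tcp_rot: [-3.14, -0.001, 1.572]
contact_force: [0.9, 0.1, 0.3]
grip_width: 0.3
finger_force: 0.0
```

```bash
python3 - <<'E'
from h import *
s,_=snap('side','d1')
s2,_=snap('scene','s1')
cv2.imwrite('pics/d1c.png',np.vstack([cv2.resize(s,(400,300)),cv2.resize(s2[150:300,220:420],(400,300),interpolation=3)])[:,:,::-1])
o=bot.get_obs();print(o['time'],o['tool_pos'],o['contact_force'],o['grip_width'])
E
```

```text
1.9 [ 558.76788868 -235.40078317   88.57301241] [ 1.13234522 -0.11282469  0.05532326] 0.7454254201780794
```

View pics/d1c.png

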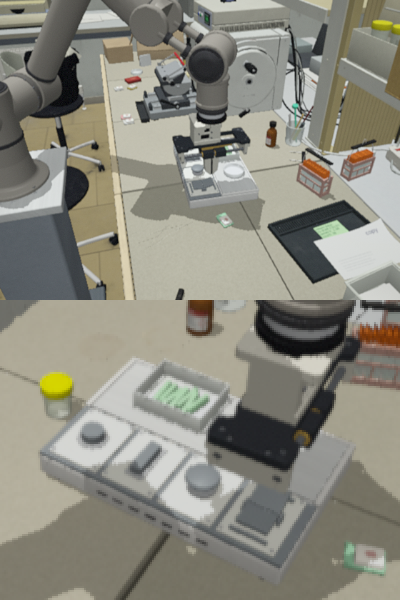

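The gripper is over the rocker's far half and well clear of the stop key. Pressing down.

Emit:
carry_out(plan=[{"tx": 0,"ty": 0,"tz": -6,"rx": 0,"ry": 0,"rz": 0},{"tx": 0,"ty": 0,"tz": -6,"rx": 0,"ry": 0,"rz": 0},{"tx": 0,"ty": 0,"tz": -4,"rx": 0,"ry": 0,"rz": 0},{"tx": 0,"ty": 0,"tz": -3,"rx": 0,"ry": 0,"rz": 0},{"tx": 0,"ty": 0,"tz": -3,"rx": 0,"ry": 0,"rz": 0},{"tx": 0,"ty": 0,"tz": -2,"rx": 0,"ry": 0,"rz": 0},{"tx": 0,"ty": 0,"tz": -2,"rx": 0,"ry": 0,"rz": 0},{"tx": 0,"ty": 0,"tz": -2,"rx": 0,"ry": 0,"rz": 0},{"tx": 0,"ty": 0,"tz": -2,"rx": 0,"ry": 0,"rz": 0},{"tx": 0,"ty": 0,"tz": 0,"rx": 0,"ry": 0,"rz": 0}])

```text
time: 2.9
tool_pos: [558.2, -236.1, 56.7]
tcp_rot: [3.141, 0.0, 1.571]
contact_force: [1.3, 0.5, 0.4]
grip_width: 0.1
finger_force: 0.6
```

Emit:
carry_out(plan=[{"tx": 0,"ty": 0,"tz": -1,"rx": 0,"ry": 0,"rz": 0},{"tx": 0,"ty": 0,"tz": -1,"rx": 0,"ry": 0,"rz": 0},{"tx": 0,"ty": 0,"tz": -1,"rx": 0,"ry": 0,"rz": 0},{"tx": 0,"ty": 0,"tz": 0,"rx": 0,"ry": 0,"rz": 0}])

```text
time: 3.3
tool_pos: [558.5, -236.2, 54.9]
tcp_rot: [3.14, 0.001, 1.571]
contact_force: [-0.1, 0.5, 9.8]
grip_width: 0.6
finger_force: 4.5
```

Emit:
carry_out(plan=[{"tx": 0,"ty": 0,"tz": -1,"rx": 0,"ry": 0,"rz": 0},{"tx": 0,"ty": 0,"tz": 0,"rx": 0,"ry": 0,"rz": 0}])

```text
time: 3.5
tool_pos: [558.5, -236.2, 54.7]
tcp_rot: [3.14, 0.001, 1.571]
contact_force: [-1.8, 1.8, 14.2]
grip_width: 0.4
finger_force: 7.4
```

It's hard against the stop. I'll lift off and traverse at a safe height to the round key, then check the rocker.

Emit:
carry_out(plan=[{"tx": 0,"ty": 0,"tz": 20,"rx": 0,"ry": 0,"rz": 0},{"tx": 0,"ty": 0,"tz": 30,"rx": 0,"ry": 0,"rz": 0},{"tx": -2,"ty": 33,"tz": 10,"rx": 0,"ry": 0,"rz": 0},{"tx": -2,"ty": 34,"tz": 0,"rx": 0,"ry": 0,"rz": 0},{"tx": -2,"ty": 34,"tz": 0,"rx": 0,"ry": 0,"rz": 0},{"tx": -2,"ty": 34,"tz": 0,"rx": 0,"ry": 0,"rz": 0},{"tx": -2,"ty": 34,"tz": 0,"rx": 0,"ry": 0,"rz": 0},{"tx": -3,"ty": 34,"tz": 0,"rx": 0,"ry": 0,"rz": 0},{"tx": 0,"ty": 0,"tz": -15,"rx": 0,"ry": 0,"rz": 0},{"tx": 0,"ty": 0,"tz": -10,"rx": 0,"ry": 0,"rz": 0},{"tx": 0,"ty": 0,"tz": 0,"rx": 0,"ry": 0,"rz": 0}])

```text
time: 4.6
tool_pos: [543.6, -33.0, 85.9]
tcp_rot: [-3.137, -0.001, 1.571]
contact_force: [-0.8, 1.2, 0.3]
grip_width: 0.4
finger_force: 0.0
```

```bash
python3 - <<'E'
from h import *
s,_=snap('side','d2')
s2,_=snap('scene','s2')
cv2.imwrite('pics/d2c.png',np.hstack([cv2.resize(s[200:290,235:365],(390,270),interpolation=3),cv2.resize(s2[150:300,220:420],(400,270),interpolation=3)])[:,:,::-1])
o=bot.get_obs();print(o['time'],o['tool_pos'],o['contact_force'])
E
```

```text
4.7 [544.76769287 -33.6695313   87.37724507] [0.3049925  0.63383005 0.41766132]
```

View pics/d2c.png

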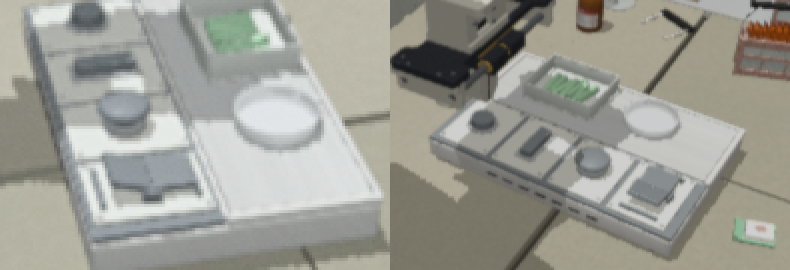

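The rocker now looks tipped over, with its near half raised. The round key is still out. Before pressing, I'll check the fingertips' alignment over the key by projection.

```bash
python3 - <<'E'
from h import *
out=[]
for f,nm in (('s2','scene'),('d2','side')):
    m=np.load(f'pics/{f}.npz');im=m['im'].copy()
    def pr(X):
        c=m['R']@np.array(X,float)+m['t'].ravel();p=m['K']@c;return p[:2]/p[2]
    a=pr([544.5,-33.5,87]);b=pr([544.5,-33.5,58]);print(nm,a,b)
    x,y=b.astype(int);x=max(x,65);y=max(y,60)
    c=cv2.resize(im[y-60:y+40,x-65:x+65],None,fx=3,fy=3,interpolation=3)
    for p,col in((a,(255,0,0)),(b,(0,255,0))): cv2.circle(c,tuple(int(q) for q in (p-[x-65,y-60])*3),3,col,-1)
    out.append(c)
cv2.imwrite('pics/al.png',np.hstack(out)[:,:,::-1])
E
```

```text
scene [265.01113397 204.64669369] [265.49172206 214.62350934]
side [263.27204403 190.77100065] [263.51498119 201.72155155]
```

View pics/al.png

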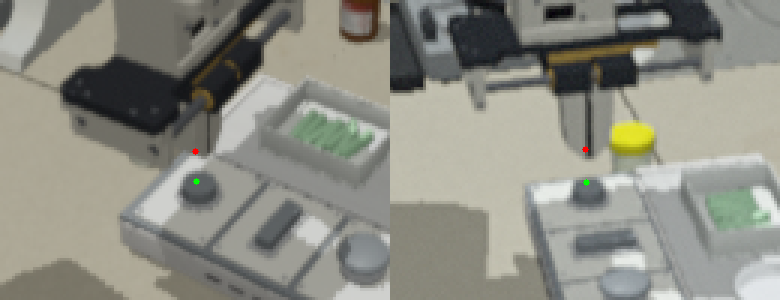

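Green (target) lies on the key top and the fingertip is right above it in both views. Pressing the round key.

Emit:
carry_out(plan=[{"tx": 0,"ty": 0,"tz": -8,"rx": 0,"ry": 0,"rz": 0},{"tx": 0,"ty": 0,"tz": -8,"rx": 0,"ry": 0,"rz": 0},{"tx": 0,"ty": 0,"tz": -6,"rx": 0,"ry": 0,"rz": 0},{"tx": 0,"ty": 0,"tz": -3,"rx": 0,"ry": 0,"rz": 0},{"tx": 0,"ty": 0,"tz": -2,"rx": 0,"ry": 0,"rz": 0},{"tx": 0,"ty": 0,"tz": -2,"rx": 0,"ry": 0,"rz": 0},{"tx": 0,"ty": 0,"tz": -2,"rx": 0,"ry": 0,"rz": 0},{"tx": 0,"ty": 0,"tz": -2,"rx": 0,"ry": 0,"rz": 0},{"tx": 0,"ty": 0,"tz": -2,"rx": 0,"ry": 0,"rz": 0},{"tx": 0,"ty": 0,"tz": -1,"rx": 0,"ry": 0,"rz": 0},{"tx": 0,"ty": 0,"tz": 0,"rx": 0,"ry": 0,"rz": 0}])

```text
time: 5.8
tool_pos: [545.2, -33.0, 51.7]
tcp_rot: [3.141, 0.0, 1.571]
contact_force: [-0.5, 0.0, 0.3]
grip_width: 0.1
finger_force: 0.4
```

Emit:
carry_out(plan=[{"tx": 0,"ty": 0,"tz": -1,"rx": 0,"ry": 0,"rz": 0},{"tx": 0,"ty": 0,"tz": -1,"rx": 0,"ry": 0,"rz": 0},{"tx": 0,"ty": 0,"tz": -1,"rx": 0,"ry": 0,"rz": 0},{"tx": 0,"ty": 0,"tz": 0,"rx": 0,"ry": 0,"rz": 0}])

```text
time: 6.2
tool_pos: [545.3, -33.0, 50.1]
tcp_rot: [3.14, 0.0, 1.571]
contact_force: [-3.0, 1.2, 14.1]
grip_width: 0.6
finger_force: 7.0
```

The key is fully in: z is 50 mm and the force jumped at the stop. Lifting and moving over to the bar.

Emit:
carry_out(plan=[{"tx": 0,"ty": 0,"tz": 15,"rx": 0,"ry": 0,"rz": 0},{"tx": 0,"ty": 0,"tz": 22,"rx": 0,"ry": 0,"rz": 0},{"tx": -1,"ty": -22,"tz": 0,"rx": 0,"ry": 0,"rz": 0},{"tx": -1,"ty": -22,"tz": 0,"rx": 0,"ry": 0,"rz": 0},{"tx": -1,"ty": -23,"tz": 0,"rx": 0,"ry": 0,"rz": 0},{"tx": 0,"ty": 0,"tz": 0,"rx": 0,"ry": 0,"rz": 0},{"tx": 0,"ty": 0,"tz": 0,"rx": 0,"ry": 0,"rz": 0}])

```text
time: 6.9
tool_pos: [541.7, -99.9, 85.4]
tcp_rot: [-3.141, -0.001, 1.57]
contact_force: [-0.3, -0.3, 0.2]
grip_width: -0.0
finger_force: 0.0
```

```bash
python3 - <<'E'
from h import *
out=[]
X=bot.get_obs()['tool_pos'];print(X)
for nm in ('scene','side'):
    im,m=snap(nm,'b'+nm)
    def pr(X):
        c=np.array(m['R'])@np.array(X,float)+np.array(m['t']).ravel();p=np.array(m['camera_matrix'])@c;return p[:2]/p[2]
    a=pr(X);b=pr([X[0],X[1],56])
    x,y=b.astype(int)
    c=cv2.resize(im[y-50:y+50,x-65:x+65],None,fx=3,fy=3,interpolation=3)
    for p,col in((a,(255,0,0)),(b,(0,255,0))): cv2.circle(c,tuple(int(q) for q in (p-[x-65,y-50])*3),3,col,-1)
    out.append(c)
cv2.imwrite('pics/al2.png',np.hstack(out)[:,:,::-1])
E
```

```text
[541.71855074 -99.94078235  85.37531123]
```

View pics/al2.png

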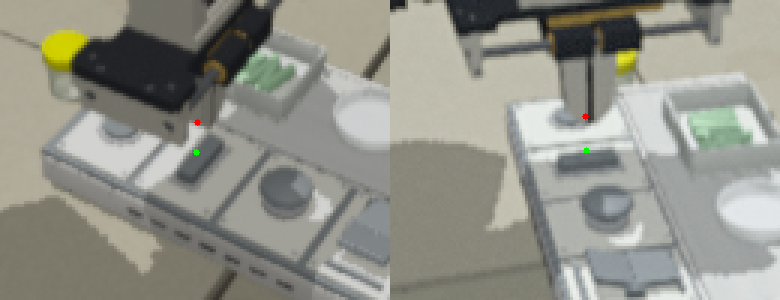

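The round key is in. The tip is over the bar, perhaps 3–4 mm too far to +y in the side view, so I'll shift -3 and press.

Emit:
carry_out(plan=[{"tx": 0,"ty": -3,"tz": -8,"rx": 0,"ry": 0,"rz": 0},{"tx": 0,"ty": 0,"tz": -8,"rx": 0,"ry": 0,"rz": 0},{"tx": 0,"ty": 0,"tz": -6,"rx": 0,"ry": 0,"rz": 0},{"tx": 0,"ty": 0,"tz": -3,"rx": 0,"ry": 0,"rz": 0},{"tx": 0,"ty": 0,"tz": -3,"rx": 0,"ry": 0,"rz": 0},{"tx": 0,"ty": 0,"tz": -2,"rx": 0,"ry": 0,"rz": 0},{"tx": 0,"ty": 0,"tz": -2,"rx": 0,"ry": 0,"rz": 0},{"tx": 0,"ty": 0,"tz": -2,"rx": 0,"ry": 0,"rz": 0},{"tx": 0,"ty": 0,"tz": -1,"rx": 0,"ry": 0,"rz": 0},{"tx": 0,"ty": 0,"tz": -1,"rx": 0,"ry": 0,"rz": 0},{"tx": 0,"ty": 0,"tz": 0,"rx": 0,"ry": 0,"rz": 0},{"tx": 0,"ty": 0,"tz": 0,"rx": 0,"ry": 0,"rz": 0}])

```text
time: 8.2
tool_pos: [542.0, -102.9, 50.2]
tcp_rot: [3.141, 0.0, 1.571]
contact_force: [-2.3, 1.5, 6.6]
grip_width: 0.3
finger_force: 3.1
```

Emit:
carry_out(plan=[{"tx": 0,"ty": 0,"tz": -1,"rx": 0,"ry": 0,"rz": 0},{"tx": 0,"ty": 0,"tz": -1,"rx": 0,"ry": 0,"rz": 0},{"tx": 0,"ty": 0,"tz": 0,"rx": 0,"ry": 0,"rz": 0},{"tx": 0,"ty": 0,"tz": 0,"rx": 0,"ry": 0,"rz": 0}])

```text
time: 8.6
tool_pos: [542.1, -102.9, 49.7]
tcp_rot: [3.141, 0.0, 1.571]
contact_force: [-7.6, 2.8, 18.2]
grip_width: 1.0
finger_force: 9.4
```

Emit:
carry_out(plan=[{"tx": 0,"ty": 0,"tz": 10,"rx": 0,"ry": 0,"rz": 0},{"tx": 0,"ty": 0,"tz": 30,"rx": 0,"ry": 0,"rz": 0},{"tx": 0,"ty": 0,"tz": 40,"rx": 0,"ry": 0,"rz": 0},{"tx": 0,"ty": 0,"tz": 40,"rx": 0,"ry": 0,"rz": 0},{"tx": -20,"ty": 0,"tz": 40,"rx": 0,"ry": 0,"rz": 0},{"tx": 0,"ty": 0,"tz": 0,"rx": 0,"ry": 0,"rz": 0},{"tx": 0,"ty": 0,"tz": 0,"rx": 0,"ry": 0,"rz": 0}])

```text
time: 9.3
tool_pos: [522.3, -103.2, 208.5]
tcp_rot: [3.139, 0.001, 1.571]
contact_force: [-0.1, -0.2, -0.1]
grip_width: 0.2
finger_force: 0.0
```

```bash
python3 - <<'E'
from h import *
a,_=snap('side','e1');b,_=snap('scene','e2')
cv2.imwrite('pics/e.png',np.hstack([cv2.resize(a[180:290,235:365],(390,330),interpolation=3),cv2.resize(b[170:280,230:410],(400,330),interpolation=3)])[:,:,::-1])
E
```

```text
(no output)
```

View pics/e.png

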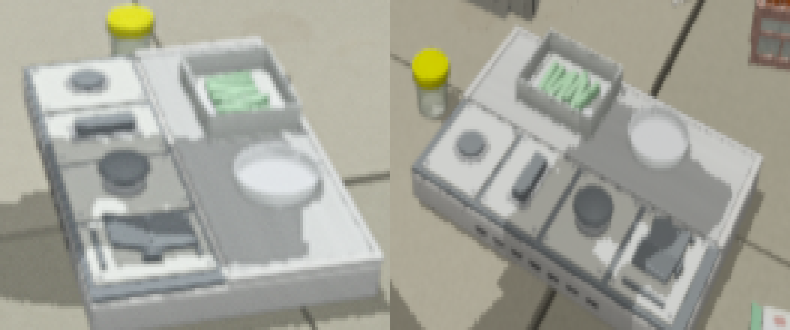

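The rocker is over, the round key is in (low, at (87,80) in the side view), and the bar is back up at (105,125). The stop key and the loose things are unmoved, so I'm handing the job in.

```bash
python3 -c "
from plant import bot
print(bot.close_job())"
```

```text
the job is handed in; nothing more can be done
None
```

I tipped the rocker fully over, pushed the round key in and pressed the bar key down and released it, in that order; the final pictures show the stop key up and the loose things unmoved. I handed the job in at about 9.4 s, and no verdict came back.

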